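# Turn the combination stone over onto the sharpening board

### The job

The two-sided sharpening stone lies on the bench, coarse side up, in front of the wooden sharpening board. Without picking it up, push it with your fingertips against the board's front edge, tip it up onto its long edge and over, so that it comes down on the board fine side up; then push it back across the board until its long side is fully home along the raised back stop, with both ends of the stone on the board. Leave everything else on the bench where it is.

Things in the scene. Friction and masses are not known exactly. Their poses are not given: they have to be found in the camera images.
- stone: two-sided sharpening stone: plain block 60 mm wide (x), 150 long (y), 20 thick (z), 0.34-0.5 kg, square edges, not slippery. Half the thickness is dark coarse grit, half paler fine grit. Origin: centre of the fine face, the underside at the start; z points from fine to coarse face. Starts on the bench 17-75 mm short of the board's front edge, turned up to 0.25 rad, up to 30 mm off its middle
- stone_center (a point): the middle of the stone's volume, 10 mm from both faces, axes as the stone's
- board: sharpening board, fixed: plywood 140 mm deep (x), 260 wide (y), 9 thick, flat on the bench, a wooden back stop 20 deep and 10 high across the top of its far edge. Origin: centre of its underside, on the bench (z = 0). x points level from the front edge (the side nearest the robot, an upright step 9 mm high at x = -70 mm) to the stop, whose front face is at x = +50 mm; z up
- honing_guide: bystander: small metal honing guide for chisels, about 35 x 75 x 27 mm, beside the board; origin at its middle on the bench
- slip_stone: bystander: small grey slip stone 45 x 100 x 11 mm with rounded edges, beside the board; origin at the centre of its underside
- oil_can: bystander: steel oil can 60 mm across with a thin brass spout, 118 mm high, beside the board; origin at the centre of its foot
- jar: bystander: amber jar with a steel lid, 54 mm across, 58 mm high, beside the board; origin at the centre of its foot
- chisel: bystander: wood-handled chisel 265 mm long lying along x, to the right of the board; origin on the bench near its ferrule
- block_plane: bystander: metal block plane 160 mm long, 44 mm wide, about 55 mm high, to the left of the board; origin at the centre of its sole

How it is judged:
By the outcome, as a careful person would: the job done as asked, in the order asked, and still so for the second after the job is handed in, with the robot touching nothing.
It also fails if it takes over 72 s, if anything falls off the work surface, if the arm or the gripper's body presses on something with over 40 N, if the wrist force passes 120 N, or if a joint passes its speed limit or range.

### The arm

A 6-joint arm with a two-finger parallel gripper is mounted at the origin on the work surface. World frame = base frame: x ahead of the robot, y to its left, z up, the work surface at z = 0. Lengths are in m, angles in rad, forces in N, time in s.
With the tool pointing down it reaches from about 0.25 to 0.725 m from the base axis. Payload 4 kg.
Tool frame: the origin (TCP) lies midway between the tips of the shut fingers; the grasp point (between the pads) lies 19 mm behind it; z points along the fingers, y is the line along which they close (so a half turn about z gives the same grasp; the last joint's range is limited). The gripper opens to 85 mm and grips with 20 to 120 N. Pads are 22 mm wide; open, the fingers measure 114 mm over their backs; the gripper's body (76 mm by 85 mm) begins 54 mm behind the grasp point. The pads swing forward as they close: fully open they stand 13 mm farther back than shut.
Start: joints at [-1.191, 0.241, 0.005, 1.335, 0, 1.571], TCP at [0.185, -0.464, 0.231] pointing down, gripper open.
Joint ranges: [-2.72, 2.72], [-1.05, 1.87], [-1.09, 1.28], [-1.99, 2.15], [-1.42, 1.44], [-3.14, 3.14]. Speed limits (rad/s): [2.79, 2.79, 3.14, 3.14, 3.14, 3.14].

### API

Orientations are given as a unit quaternion [x, y, z, w].
In Python, from workcell import bot gives the robot as it stands. The module is installed in compiled form; this text tells all that it offers.
- The arm moves only by the tool jog_arm, never from a script. Its argument "deltas" is a list of rows, each an object with "fingers": the opening, from 0 (shut) to 1 (fully open); "delta_pos": the shift along the tool's x, y, z normalised to -1 to 1, where 1 is 300 mm, a list of three; "yaw": the turn about the tool's z normalised to -1 to 1, where 1 is pi/4 rad. A call has 1 to 12 rows; each row is the pose to reach, as a shift and turn from the pose commanded when the call began, along the tool's axes at that moment; what a row does not reach only later rows make up. A row lasts 1/10 s, in which the tool goes at most 50 mm and 8.59 degrees, less where a joint would pass 70% of its speed; a pose out of reach is approached as far as the arm can. A call with a number of a shift or a turn outside -1 to 1 is refused whole. A call with a gripper value outside its range is refused whole. The fingers move at their own pace and stop on an object; the grip force is fixed at half the most. Time passes only in rows, so rows that repeat a pose let the fingers close. It gives the time, the measured TCP pose, the force, the opening and the grip force at its end, in the units of the state.
- bot.get_obs(): the state, without advancing time (a new reading comes with each control period).
- bot.camera(name): name is "scene" or "top" or "wrist"; returns a dict with "image" (480x640x3 uint8, red, green, blue), "range_z" (480x640 float32, m along the optical axis (not along the pixel's ray), 0 where there is no reading), "fx", "fy", "cx", "cy" (pixels), "rvec" (rotation vector, rad) and "tvec" (3), from world to camera coordinates, as OpenCV has them. Camera axes: x right, y down, z forward; pixel columns grow to the right and rows downward; lengths in m; the calibration is good to about 2 mm. A picture is of the moment at which its call begins.
- bot.job_done(): hands the job in; it is judged then, once.
The state is a dict: "clock": time; "joint_pos": joint angles; "joint_vel": joint speeds; "tau": joint torques, N m; "eef_pos": TCP position; "tool_rot": TCP orientation; "ft_force": force on the tool from outside, world axes, zero at the start; "ft_torque": the same for the moment, N m; "grip_width": finger opening in m; "grasp_force": force on a finger pad.
Only numpy, scipy, OpenCV 4.12 (cv2) and the standard library are available. Lean on these libraries where they do the work, as an engineer would, in place of code of your own. Each camera call takes 0.05 s, during which the arm holds its last target. There are 200 camera calls.

## Working session

There is one attempt and no reset: what is moved stays moved. The work goes in short steps, Python scripts to look and compute and a tool call to move; the robot and the scene stay as the last step left them, time stands still between calls to the robot, and variables do not carry over. Pictures are saved under pics/ and viewed, at most 12 in all, crops included, and the job is handed in when it is done.

Besides the shell and the picture viewer there is one more tool, called after ">>>" as name(argument=value, ...), one argument or row to a line, values as JSON. jog_arm: Moves the arm, as the interface text tells. Scaled input: -1 to 1 covers 300 mm each way for a shift and pi/4 rad each way for a turn. Its arguments: {"type":"object","properties":{"deltas":{"type":"array","items":{"type":"object","properties":{"fingers":{"type":"number"},"delta_pos":{"type":"array","items":{"type":"number"}},"yaw":{"type":"number"}}}}},"required":["deltas"]}

```bash
mkdir -p pics; cat > h.py <<'E'
import numpy as np, cv2
from workcell import bot
from scipy.spatial.transform import Rotation as R
def cam(n):
    c=bot.camera(n); Rm=cv2.Rodrigues(np.array(c["rvec"],float))[0]; t=np.array(c["tvec"],float).ravel()
    z=c["range_z"]; v,u=np.mgrid[:480,:640]
    P=np.stack([(u-c["cx"])/c["fx"]*z,(v-c["cy"])/c["fy"]*z,z],-1)
    W=(P-t)@Rm; W[z<=0]=np.nan
    return c,W
def save(c,n,box=None,s=1):
    im=c["image"][:,:,::-1]
    if box: im=im[box[1]:box[3],box[0]:box[2]]
    cv2.imwrite("pics/"+n,cv2.resize(im,None,fx=s,fy=s,interpolation=cv2.INTER_CUBIC))
E
python3 - <<'E'
from h import *
c,W=cam("top"); save(c,"top0.png"); np.save("top0.npy",W); cv2.imwrite("top0_im.png",c["image"][:,:,::-1])
o=bot.get_obs(); print(o["clock"],o["eef_pos"],o["tool_rot"],o["ft_force"])
print(R.from_quat(o["tool_rot"]).as_matrix().round(3))
for p in [(100,100),(100,540),(400,100),(400,540),(240,320)]: print(p,W[p].round(3))
E
```

```text
0.05 [ 0.18515078 -0.46379967  0.23044476] [ 9.82015866e-01  1.88795661e-01 -1.81209553e-04 -1.00195632e-03] [-0.07935759 -0.18431407 -0.37481916]
[[ 0.929  0.371 -0.001]
 [ 0.371 -0.929  0.002]
 [ 0.    -0.002 -1.   ]]
(100, 100) [0.882 0.456 0.044]
(100, 540) [ 0.884 -0.412  0.002]
(400, 100) [0.32 0.44 0.  ]
(400, 540) [ 0.305 -0.355 -0.003]
(240, 320) [0.605 0.036 0.007]
```

View pics/top0.png

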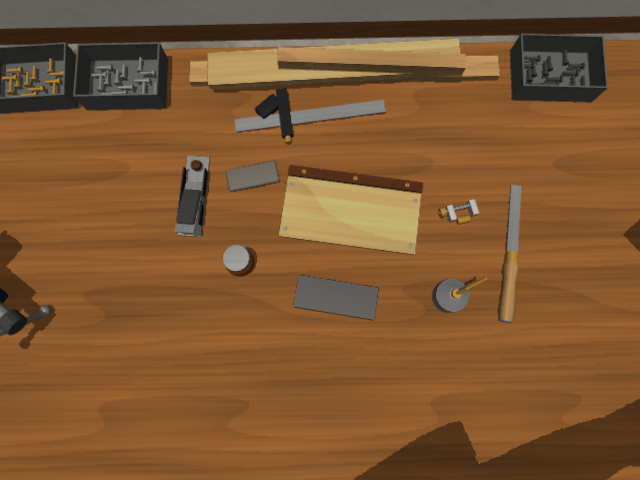

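The top view shows the stone at about (336,297), in front of the board at (350,215). The jar is at (237,259), the oil can at (452,296), the slip stone at (253,176) and the guide at (462,211).

```bash
python3 - <<'E'
from h import *
W=np.load("top0.npy"); im=cv2.imread("top0_im.png"); hsv=cv2.cvtColor(im,cv2.COLOR_BGR2HSV)
def rect(box,m,name):
    u0,v0,u1,v1=box; k=np.zeros(m.shape,bool);k[v0:v1,u0:u1]=1
    P=W[k&m]; P=P[~np.isnan(P[:,0])]
    (cx,cy),(w,h),a=cv2.minAreaRect((P[:,:2]*1000).astype(np.float32))
    print(name,len(P),round(cx,1),round(cy,1),round(w,1),round(h,1),round(a,2),"z",np.median(P[:,2]).round(4))
    print(cv2.boxPoints(((cx,cy),(w,h),a)).round(0).tolist())
z=W[...,2]
for p in [(215,350),(178,355),(297,336),(350,336),(200,200)]: print(p,W[p].round(4),hsv[p])
rect((285,268,388,325),(hsv[...,1]<60),"stone")
rect((270,155,430,260),((hsv[...,0]>18)&(hsv[...,2]>150))|(np.abs(hsv[...,2].astype(int))<0),"boardtop")
rect((270,155,430,260),(z>.005)&(z<.03),"boardz")
rect((270,155,430,260),(z>.0145)&(z<.03),"stopz")
rect((210,235,262,285),(z>.03),"jar")
rect((425,270,475,320),(z>.03),"can")
rect((220,155,285,195),(z>.005),"slip")
rect((435,195,485,230),(z>.006),"guide")
rect((170,150,215,240),(z>.006),"plane")
E
```

```text
(215, 350) [ 0.6529 -0.0223  0.0067] [ 23 108 193]
(178, 355) [ 0.7221 -0.0333  0.0207] [ 19 158 131]
(297, 336) [0.4953 0.0092 0.0213] [15 16 98]
(350, 336) [4.001e-01 1.110e-02 4.000e-04] [ 14 172 139]
(200, 200) [0.683  0.2617 0.0263] [15  9 57]
stone 2607 496.2 9.7 148.9 59.6 79.41 z 0.0197
[[453.0, -58.0], [512.0, -69.0], [539.0, 77.0], [481.0, 88.0]]
boardtop 8148 659.9 -23.3 259.5 133.2 80.85 z 0.0086
[[574.0, -141.0], [705.0, -162.0], [746.0, 94.0], [615.0, 115.0]]
boardz 9826 667.0 -10.1 295.8 190.7 85.28 z 0.0091
[[560.0, -150.0], [750.0, -165.0], [774.0, 129.0], [584.0, 145.0]]
stopz 1394 671.1 -24.3 259.4 127.1 80.54 z 0.0185
[[587.0, -142.0], [712.0, -163.0], [755.0, 93.0], [630.0, 114.0]]
jar 652 565.1 188.1 48.5 48.3 75.71 z 0.0574
[[536.0, 171.0], [583.0, 159.0], [595.0, 206.0], [548.0, 218.0]]
can 925 493.3 -197.7 58.0 59.1 0.57 z 0.0486
[[464.0, -168.0], [465.0, -228.0], [523.0, -227.0], [522.0, -168.0]]
slip 1132 741.3 167.1 58.3 99.9 10.58 z 0.0105
[[703.0, 211.0], [722.0, 113.0], [779.0, 123.0], [761.0, 222.0]]
guide 475 649.8 -227.5 37.7 74.5 13.89 z 0.0214
[[623.0, -196.0], [640.0, -268.0], [677.0, -259.0], [659.0, -187.0]]
plane 1719 697.0 279.1 45.6 162.4 85.55 z 0.0279
[[614.0, 263.0], [776.0, 250.0], [780.0, 296.0], [618.0, 308.0]]
```

>>> jog_arm(
  deltas=[
    {"fingers": 1, "delta_pos": [0.68, -0.597, 0], "yaw": 0},
    {"fingers": 1, "delta_pos": [0.68, -0.597, 0], "yaw": 0},
    {"fingers": 1, "delta_pos": [0.68, -0.597, 0], "yaw": 0},
    {"fingers": 1, "delta_pos": [0.68, -0.597, 0], "yaw": 0.3},
    {"fingers": 1, "delta_pos": [0.68, -0.597, 0], "yaw": 0.688},
    {"fingers": 1, "delta_pos": [0.68, -0.597, 0], "yaw": 0.688},
    {"fingers": 1, "delta_pos": [0.68, -0.597, 0], "yaw": 0.688},
    {"fingers": 1, "delta_pos": [0.68, -0.597, 0], "yaw": 0.688},
    {"fingers": 1, "delta_pos": [0.68, -0.597, 0], "yaw": 0.688},
  ],
)

```text
clock: 0.95
eef_pos: [0.3082, -0.2224, 0.231]
tool_rot: [0.997, -0.079, -0.0, -0.0]
ft_force: [0.5, -1.1, -1.3]
grip_width: 0.0855
grasp_force: 0.0
```

>>> jog_arm(
  deltas=[
    {"fingers": 1, "delta_pos": [0.277, -0.863, 0], "yaw": 0},
    {"fingers": 1, "delta_pos": [0.277, -0.863, 0], "yaw": 0},
    {"fingers": 1, "delta_pos": [0.277, -0.863, 0], "yaw": 0},
    {"fingers": 1, "delta_pos": [0.277, -0.863, 0], "yaw": 0},
    {"fingers": 1, "delta_pos": [0.277, -0.863, 0], "yaw": 0},
    {"fingers": 1, "delta_pos": [0.277, -0.863, 0], "yaw": 0},
    {"fingers": 1, "delta_pos": [0.277, -0.863, 0.15], "yaw": 0},
    {"fingers": 1, "delta_pos": [0.277, -0.863, 0.3], "yaw": 0},
    {"fingers": 1, "delta_pos": [0.277, -0.863, 0.45], "yaw": 0},
    {"fingers": 1, "delta_pos": [0.277, -0.863, 0.6], "yaw": 0},
    {"fingers": 1, "delta_pos": [0.277, -0.863, 0.667], "yaw": 0},
    {"fingers": 1, "delta_pos": [0.277, -0.863, 0.667], "yaw": 0},
  ],
)

```text
clock: 2.15
eef_pos: [0.4228, -0.0387, 0.0346]
tool_rot: [0.998, -0.056, -0.002, -0.017]
ft_force: [-0.5, 0.3, -0.4]
grip_width: 0.0853
grasp_force: 0.0
```

```bash
python3 - <<'E'
from h import *
c,W=cam("scene"); save(c,"s1.png"); o=bot.get_obs(); print(o["eef_pos"],o["ft_force"])
c,W=cam("wrist"); save(c,"w1.png")
E
```

```text
[ 0.42168944 -0.03798593  0.03296167] [-0.33752872 -0.48763697 -1.38924822]
```

View pics/s1.png

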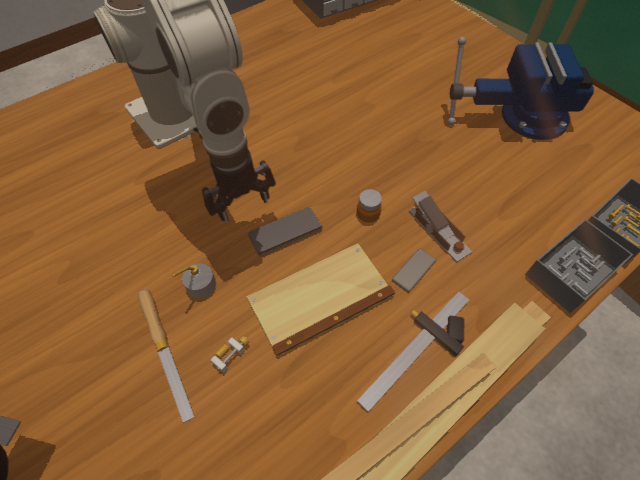

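The scene view shows the open gripper low behind the stone at about (240,195), short of its target and too far to the right. The jar is at (370,205) and the can at (198,283), both clear.

>>> jog_arm(
  deltas=[
    {"fingers": 1, "delta_pos": [0, 0, 0], "yaw": 0},
    {"fingers": 1, "delta_pos": [0, 0, 0], "yaw": 0},
  ],
)

```text
clock: 2.45
eef_pos: [0.4265, -0.0381, 0.0386]
tool_rot: [0.998, -0.056, 0.002, -0.017]
ft_force: [0.4, -0.5, 0.0]
grip_width: 0.0851
grasp_force: 0.0
```

```bash
python3 - <<'E'
from h import *
o=bot.get_obs(); print(o["eef_pos"],o["joint_pos"],o["ft_force"]); print(R.from_quat(o["tool_rot"]).as_matrix().round(4))
E
```

```text
[ 0.42652287 -0.0381213   0.03855759] [-0.11276978  0.2949948  -0.48439456  0.78982199  0.0333434   3.14005285] [ 0.38130178 -0.53596647  0.02481301]
[[ 0.9938 -0.1109  0.0053]
 [-0.111  -0.9933  0.0329]
 [ 0.0016 -0.0333 -0.9994]]
```

>>> jog_arm(
  deltas=[
    {"fingers": 1, "delta_pos": [0, 0, 0], "yaw": -1},
    {"fingers": 1, "delta_pos": [0, 0, 0], "yaw": -1},
    {"fingers": 1, "delta_pos": [0, 0, 0], "yaw": -1},
    {"fingers": 1, "delta_pos": [0, 0, 0], "yaw": -1},
    {"fingers": 1, "delta_pos": [0, 0, 0], "yaw": -1},
    {"fingers": 1, "delta_pos": [0, 0, 0], "yaw": -1},
  ],
)

```text
clock: 3.05
eef_pos: [0.4267, -0.0377, 0.039]
tool_rot: [0.943, 0.333, 0.008, -0.014]
ft_force: [0.0, -0.5, 0.5]
grip_width: 0.0851
grasp_force: 0.0
```

>>> jog_arm(
  deltas=[
    {"fingers": 1, "delta_pos": [0, 0, 0], "yaw": -1},
    {"fingers": 1, "delta_pos": [0, 0, 0], "yaw": -1},
    {"fingers": 1, "delta_pos": [0, 0, 0], "yaw": -1},
    {"fingers": 1, "delta_pos": [0, 0, 0], "yaw": -1},
    {"fingers": 1, "delta_pos": [0, 0, 0], "yaw": -1},
    {"fingers": 1, "delta_pos": [0, 0, 0], "yaw": -1},
  ],
)

```text
clock: 3.65
eef_pos: [0.4267, -0.0377, 0.039]
tool_rot: [0.744, 0.668, 0.013, -0.01]
ft_force: [-0.1, -0.3, 0.1]
grip_width: 0.0854
grasp_force: 0.0
```

>>> jog_arm(
  deltas=[
    {"fingers": 1, "delta_pos": [0, 0, 0], "yaw": -1},
    {"fingers": 1, "delta_pos": [0, 0, 0], "yaw": -1},
    {"fingers": 1, "delta_pos": [0, 0, 0], "yaw": -1},
    {"fingers": 1, "delta_pos": [0, 0, 0], "yaw": -1},
    {"fingers": 1, "delta_pos": [0, 0, 0], "yaw": -1},
    {"fingers": 1, "delta_pos": [0, 0, 0], "yaw": -1},
  ],
)

```text
clock: 4.25
eef_pos: [0.4267, -0.0377, 0.039]
tool_rot: [0.431, 0.902, 0.016, -0.004]
ft_force: [-0.3, 0.4, -0.1]
grip_width: 0.0858
grasp_force: 0.0
```

```bash
python3 - <<'E'
from h import *
o=bot.get_obs(); print(o["eef_pos"],o["joint_pos"],o["ft_force"]); print(R.from_quat(o["tool_rot"]).as_matrix().round(4))
E
```

```text
[ 0.42674618 -0.03773405  0.03900132] [-0.11182632  0.2938727  -0.48452456  0.78970095  0.03336269  0.78065849] [-0.27424318  0.41660912 -0.13948983]
[[-0.6276  0.7785  0.0064]
 [ 0.7783  0.6271  0.0328]
 [ 0.0216  0.0256 -0.9994]]
```

>>> jog_arm(
  deltas=[
    {"fingers": 1, "delta_pos": [0, 0, 0], "yaw": -0.932},
    {"fingers": 1, "delta_pos": [0, 0, 0], "yaw": -0.932},
    {"fingers": 1, "delta_pos": [0, 0, 0], "yaw": -0.932},
    {"fingers": 1, "delta_pos": [0, 0, 0], "yaw": -0.932},
    {"fingers": 1, "delta_pos": [0, 0, 0], "yaw": -0.932},
    {"fingers": 1, "delta_pos": [0, 0, 0], "yaw": -0.932},
  ],
)

```text
clock: 4.85
eef_pos: [0.4266, -0.0377, 0.0388]
tool_rot: [0.082, 0.996, 0.017, 0.002]
ft_force: [0.4, -0.7, -0.1]
grip_width: 0.0851
grasp_force: 0.0
```

```bash
cat >> h.py <<'E'
F0=np.array([.5945,-.013,0]); A=np.deg2rad(-9.15); B=np.array([[np.cos(A),-np.sin(A),0],[np.sin(A),np.cos(A),0],[0,0,1]])
def st():
    o=bot.get_obs(); p=np.array(o["eef_pos"]); M=R.from_quat(o["tool_rot"]).as_matrix()
    print("t",o["clock"],"tcp in board mm",((p-F0)@B*1000).round(1),"toolx deg",np.rad2deg(np.arctan2(M[1,0],M[0,0])).round(2),"F board",(np.array(o["ft_force"])@B).round(1))
    return p,M
def go(*d):  # shifts in board axes (mm) -> delta_pos
    p,M=st()
    for x in d: print(x,(M.T@B@(np.array(x)/300)).round(4).tolist())
def goto(*q):
    p,M=st()
    for x in q: print(x,(M.T@(B@(np.array(x)/1000)+F0-p)/.3).round(4).tolist())
E
python3 - <<'E'
from h import *
# stone centre at board (-101, 7)
goto([-168,7,39],[-168,7,20],[-168,7,-6])
print(bot.get_obs()["joint_pos"])
E
```

```text
t 4.85 tcp in board mm [-161.8  -51.1   38.8] toolx deg 170.6 F board [ 0.5 -0.6 -0.1]
[-168, 7, 39] [0.0215, 0.1934, 0.0059]
[-168, 7, 20] [0.0215, 0.1913, 0.0692]
[-168, 7, -6] [0.0216, 0.1884, 0.1558]
[-0.11176912  0.29411263 -0.48476008  0.78949505  0.03337935  0.05237609]
```

>>> jog_arm(
  deltas=[
    {"fingers": 1, "delta_pos": [0.0215, 0.1934, 0.006], "yaw": 0},
    {"fingers": 1, "delta_pos": [0.0215, 0.1934, 0.006], "yaw": 0},
    {"fingers": 1, "delta_pos": [0.0215, 0.1913, 0.07], "yaw": 0},
    {"fingers": 1, "delta_pos": [0.0215, 0.1893, 0.12], "yaw": 0},
    {"fingers": 1, "delta_pos": [0.0215, 0.1884, 0.153], "yaw": 0},
    {"fingers": 1, "delta_pos": [0.0215, 0.1884, 0.153], "yaw": 0},
  ],
)

```text
clock: 5.45
eef_pos: [0.4275, 0.0209, -0.0073]
tool_rot: [0.082, 0.996, 0.017, -0.001]
ft_force: [-1.0, -0.1, 0.5]
grip_width: 0.0857
grasp_force: 0.0
```

```bash
python3 - <<'E'
from h import *
go([50,0,0],[70,0,0],[10,0,0],[0,0,10])
c,W=cam("scene")
# project tips region: lowest dark gripper points
p,M=st()
d=W.reshape(-1,3)-p; t=d@M  # tool coords
m=(abs(t[:,0])<.03)&(abs(t[:,1])<.065)&(t[:,2]>-.05)&(t[:,2]<.02)&(W.reshape(-1,3)[:,2]>.004)
for s in (-1,1):
    q=W.reshape(-1,3)[m&(s*t[:,1]>0.02)]; tt=t[m&(s*t[:,1]>0.02)]
    print(s,len(q),q[:,2].min().round(4),tt.min(0).round(3),tt.max(0).round(3))
save(c,"s2.png",(150,80,390,260),3)
E
```

```text
t 5.45 tcp in board mm [-170.3    6.9   -7.3] toolx deg 170.55 F board [-0.9 -0.3  0.5]
[50, 0, 0] [-0.1667, 0.0009, -0.0007]
[70, 0, 0] [-0.2333, 0.0012, -0.001]
[10, 0, 0] [-0.0333, 0.0002, -0.0001]
[0, 0, 10] [0.0002, 0.0011, -0.0333]
t 5.5 tcp in board mm [-169.7    7.    -6.7] toolx deg 170.56 F board [0.6 0.8 0.2]
-1 62 0.0094 [-0.012 -0.055 -0.05 ] [ 0.008 -0.041 -0.018]
1 73 0.0041 [-0.028  0.021 -0.05 ] [ 0.011  0.058 -0.01 ]
```

View pics/s2.png

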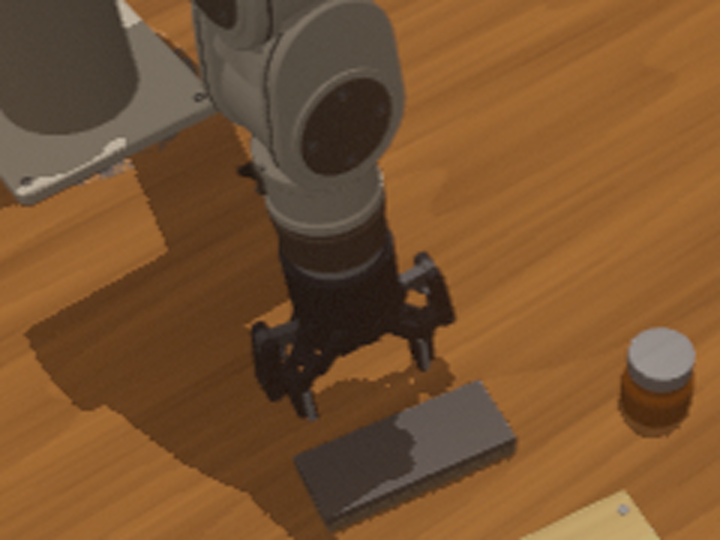

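The fingertips stand behind the stone at crop (310,405) and (425,360), clear of the bench, with the stone square in front. I'll push now.

>>> jog_arm(
  deltas=[
    {"fingers": 1, "delta_pos": [-0.03, 0, 0], "yaw": 0},
    {"fingers": 1, "delta_pos": [-0.06, 0, 0], "yaw": 0},
    {"fingers": 1, "delta_pos": [-0.09, 0, 0], "yaw": 0},
    {"fingers": 1, "delta_pos": [-0.115, 0, 0], "yaw": 0},
    {"fingers": 1, "delta_pos": [-0.14, 0, 0], "yaw": 0},
    {"fingers": 1, "delta_pos": [-0.165, 0, 0], "yaw": 0},
    {"fingers": 1, "delta_pos": [-0.19, 0, 0], "yaw": 0},
    {"fingers": 1, "delta_pos": [-0.215, 0, 0], "yaw": 0},
    {"fingers": 1, "delta_pos": [-0.24, 0.001, -0.001], "yaw": 0},
    {"fingers": 1, "delta_pos": [-0.265, 0.001, -0.001], "yaw": 0},
    {"fingers": 1, "delta_pos": [-0.285, 0.001, -0.001], "yaw": 0},
    {"fingers": 1, "delta_pos": [-0.3, 0.002, -0.001], "yaw": 0},
  ],
)

```text
clock: 6.7
eef_pos: [0.5177, 0.0068, -0.0068]
tool_rot: [0.082, 0.997, 0.017, -0.0]
ft_force: [-1.4, -0.1, -0.2]
grip_width: 0.0854
grasp_force: 1.1
```

```bash
python3 - <<'E'
from h import *
st()
E
```

```text
t 6.7 tcp in board mm [-79.    7.3  -6.8] toolx deg 170.61 F board [-1.4 -0.3 -0.2]
```

>>> jog_arm(
  deltas=[
    {"fingers": 1, "delta_pos": [-0.007, 0, 0], "yaw": 0},
    {"fingers": 1, "delta_pos": [-0.014, 0, 0], "yaw": 0},
    {"fingers": 1, "delta_pos": [-0.02, 0, 0], "yaw": 0},
    {"fingers": 1, "delta_pos": [-0.02, 0, 0], "yaw": 0},
  ],
)

```text
clock: 7.1
eef_pos: [0.5234, 0.006, -0.0065]
tool_rot: [0.082, 0.997, 0.017, 0.0]
ft_force: [-1.4, -0.2, -1.4]
grip_width: 0.0855
grasp_force: 0.6
```

```bash
python3 - <<'E'
from h import *
st()
E
```

```text
t 7.1 tcp in board mm [-73.2   7.4  -6.5] toolx deg 170.63 F board [-1.4 -0.4 -1.4]
```

>>> jog_arm(
  deltas=[
    {"fingers": 1, "delta_pos": [-0.004, 0, 0], "yaw": 0},
    {"fingers": 1, "delta_pos": [-0.008, 0, 0], "yaw": 0},
  ],
)

```text
clock: 7.3
eef_pos: [0.525, 0.0057, -0.0065]
tool_rot: [0.082, 0.997, 0.017, -0.0]
ft_force: [-2.2, 0.7, -0.0]
grip_width: 0.0855
grasp_force: 1.6
```

>>> jog_arm(
  deltas=[
    {"fingers": 1, "delta_pos": [-0.003, 0, 0], "yaw": 0},
    {"fingers": 1, "delta_pos": [-0.006, 0, 0], "yaw": 0},
  ],
)

```text
clock: 7.5
eef_pos: [0.5272, 0.0053, -0.0065]
tool_rot: [0.082, 0.997, 0.017, -0.0]
ft_force: [-3.6, 1.2, 1.1]
grip_width: 0.0853
grasp_force: 1.8
```

```bash
python3 - <<'E'
from h import *
st()
c,W=cam("top"); im=c["image"]; hsv=cv2.cvtColor(im,cv2.COLOR_RGB2HSV); save(c,"t2.png",(230,150,450,315),3)
E
```

```text
t 7.5 tcp in board mm [-69.4   7.4  -6.5] toolx deg 170.63 F board [-3.8  0.6  1.1]
```

View pics/t2.png

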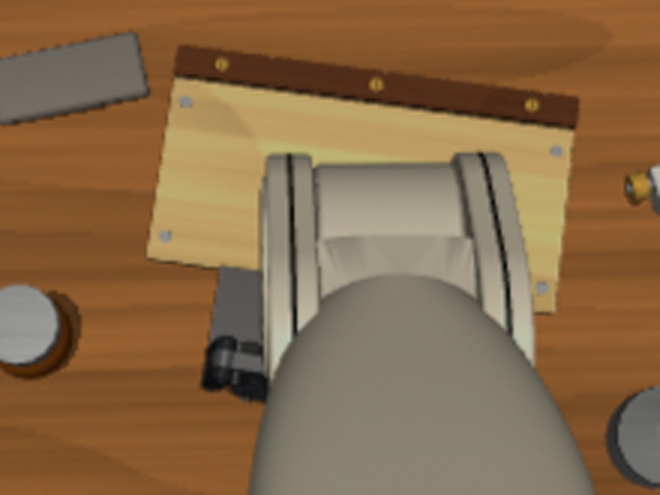

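The stone's left end at crop (238,270) is against the board's front edge. The force is starting to build, so I'll press further.

>>> jog_arm(
  deltas=[
    {"fingers": 1, "delta_pos": [-0.003, 0, 0], "yaw": 0},
    {"fingers": 1, "delta_pos": [-0.006, 0, 0], "yaw": 0},
    {"fingers": 1, "delta_pos": [-0.006, 0, 0], "yaw": 0},
  ],
)

```text
clock: 7.85
eef_pos: [0.5273, 0.0053, -0.0065]
tool_rot: [0.082, 0.997, 0.017, -0.002]
ft_force: [-7.4, 1.3, 6.0]
grip_width: 0.0852
grasp_force: 3.7
```

>>> jog_arm(
  deltas=[
    {"fingers": 1, "delta_pos": [-0.003, 0, 0], "yaw": 0},
    {"fingers": 1, "delta_pos": [-0.006, 0, 0], "yaw": 0},
    {"fingers": 1, "delta_pos": [-0.006, 0, 0], "yaw": 0},
  ],
)

```text
clock: 8.15
eef_pos: [0.5274, 0.0052, -0.0066]
tool_rot: [0.082, 0.997, 0.017, -0.003]
ft_force: [-11.2, 1.4, 8.7]
grip_width: 0.0853
grasp_force: 5.6
```

>>> jog_arm(
  deltas=[
    {"fingers": 1, "delta_pos": [-0.007, 0, 0], "yaw": 0},
    {"fingers": 1, "delta_pos": [-0.008, 0, -0.007], "yaw": 0},
    {"fingers": 1, "delta_pos": [-0.009, 0, -0.014], "yaw": 0},
    {"fingers": 1, "delta_pos": [-0.009, 0, -0.021], "yaw": 0},
    {"fingers": 1, "delta_pos": [-0.01, 0, -0.028], "yaw": 0},
  ],
)

```text
clock: 8.65
eef_pos: [0.5283, 0.0048, -0.0001]
tool_rot: [0.081, 0.997, 0.017, -0.005]
ft_force: [-9.8, 2.9, -1.5]
grip_width: 0.0853
grasp_force: 5.0
```

```bash
python3 - <<'E'
from h import *
st()
c,W=cam("scene"); save(c,"s3.png",(190,150,390,300),3)
E
```

```text
t 8.65 tcp in board mm [-68.2   7.1  -0.1] toolx deg 170.7 F board [-10.2   1.3  -1.5]
```

View pics/s3.png

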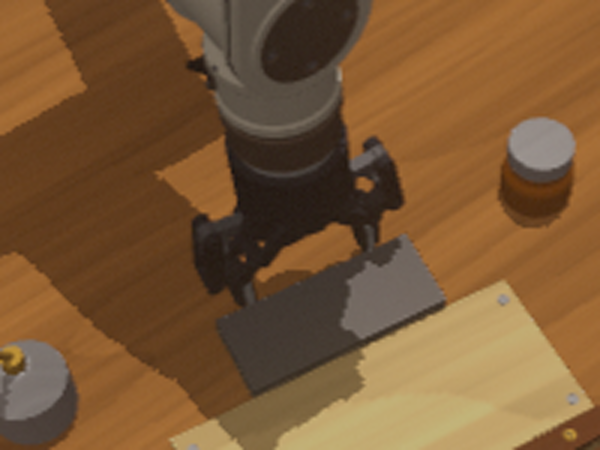

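The stone lies flush along the board edge, from crop (250,390) to (440,300), with the fingertips on its near face. Next I'll measure its tilt from depth.

```bash
cat >> h.py <<'E'
def tilt():
    c,W=cam("scene"); Q=((W.reshape(-1,3)-F0)@B)*1000; hsv=cv2.cvtColor(c["image"],cv2.COLOR_RGB2HSV).reshape(-1,3)
    m=(Q[:,0]>-75)&(Q[:,0]<70)&(abs(Q[:,1]-7)<33)&(Q[:,2]>11)&(Q[:,2]<85)&(hsv[:,1]<75)
    for a in range(-60,70,10):
        s=Q[m&(abs(Q[:,0]-a)<3)]
        if len(s)>3: print(a,len(s),"z",np.percentile(s[:,2],[5,50,95]).round(1),end="; ")
    print(); return c
E
python3 - <<'E'
from h import *
st(); tilt()
E
```

```text
t 8.7 tcp in board mm [-68.2   7.1   0.2] toolx deg 170.69 F board [-11.3   1.8   0.1]
-50 80 z [23.6 26.1 28.2]; -40 80 z [22.5 24.4 26.6]; -30 78 z [21.5 23.5 26.2]; -20 80 z [20.3 22.2 25. ]; -10 80 z [19.2 21.3 23.3]; 0 74 z [17.9 20.1 22.3];
```

It is tilting, about 7°. I'll continue along the arc.

>>> jog_arm(
  deltas=[
    {"fingers": 1, "delta_pos": [-0.001, 0, -0.01], "yaw": 0},
    {"fingers": 1, "delta_pos": [-0.003, 0, -0.02], "yaw": 0},
    {"fingers": 1, "delta_pos": [-0.006, 0, -0.03], "yaw": 0},
    {"fingers": 1, "delta_pos": [-0.01, 0, -0.04], "yaw": 0},
    {"fingers": 1, "delta_pos": [-0.014, 0, -0.05], "yaw": 0},
  ],
)

```text
clock: 9.25
eef_pos: [0.5323, 0.004, 0.0151]
tool_rot: [0.082, 0.996, 0.018, -0.006]
ft_force: [-11.6, 4.2, 1.8]
grip_width: 0.0854
grasp_force: 6.0
```

```bash
python3 - <<'E'
from h import *
st(); tilt()
E
```

```text
t 9.25 tcp in board mm [-64.1   6.9  15.1] toolx deg 170.63 F board [-12.1   2.3   1.8]
-50 25 z [37.7 39.1 41.1]; -40 106 z [34.2 36.9 40. ]; -30 88 z [30.6 33.2 36.1]; -20 92 z [26.9 29.2 32.3]; -10 88 z [22.8 25.2 28.2]; 0 92 z [19.  21.6 24.8];
```

>>> jog_arm(
  deltas=[
    {"fingers": 1, "delta_pos": [-0.004, 0, -0.01], "yaw": 0},
    {"fingers": 1, "delta_pos": [-0.01, 0, -0.02], "yaw": 0},
    {"fingers": 1, "delta_pos": [-0.016, 0, -0.031], "yaw": 0},
    {"fingers": 1, "delta_pos": [-0.023, 0, -0.042], "yaw": 0},
    {"fingers": 1, "delta_pos": [-0.031, 0, -0.053], "yaw": 0},
    {"fingers": 1, "delta_pos": [-0.038, 0, -0.06], "yaw": 0},
  ],
)

```text
clock: 9.9
eef_pos: [0.5439, 0.0018, 0.0344]
tool_rot: [0.082, 0.996, 0.018, -0.005]
ft_force: [-15.2, 5.5, 10.6]
grip_width: 0.0855
grasp_force: 9.2
```

```bash
python3 - <<'E'
from h import *
st(); c=tilt(); save(c,"s4.png",(190,150,390,300),3)
E
```

```text
t 9.9 tcp in board mm [-52.3   6.6  34.4] toolx deg 170.58 F board [-15.9   3.   10.6]
-30 106 z [49.5 53.6 57.6]; -20 97 z [40.7 45.1 48.4]; -10 69 z [30.4 34.6 38.4]; 0 77 z [21.7 25.3 30.1]; 10 18 z [17.3 19.6 21.7];
```

View pics/s4.png

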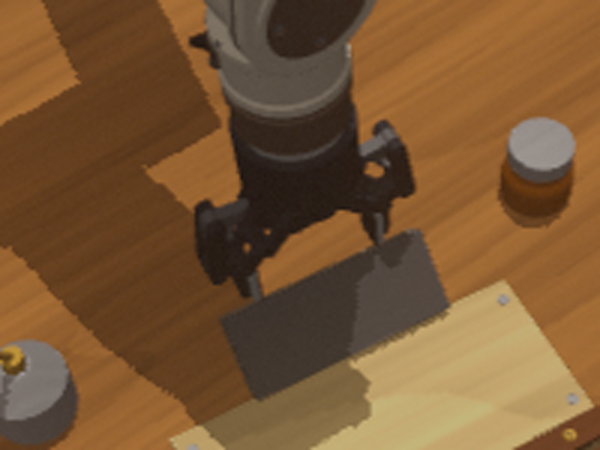

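The stone is at about 43°, its front face pivoting on the board corner, with the fingertips on its upper near face at crop (255,290) and (378,240). Nothing else has moved, so I'll carry on along the arc.

>>> jog_arm(
  deltas=[
    {"fingers": 1, "delta_pos": [-0.009, 0, -0.009], "yaw": 0},
    {"fingers": 1, "delta_pos": [-0.018, 0, -0.018], "yaw": 0},
    {"fingers": 1, "delta_pos": [-0.027, 0, -0.026], "yaw": 0},
    {"fingers": 1, "delta_pos": [-0.037, 0, -0.033], "yaw": 0},
    {"fingers": 1, "delta_pos": [-0.046, 0, -0.039], "yaw": 0},
  ],
)

```text
clock: 10.45
eef_pos: [0.5613, -0.001, 0.0487]
tool_rot: [0.082, 0.996, 0.018, -0.001]
ft_force: [-9.5, 5.8, 16.0]
grip_width: 0.0855
grasp_force: 10.0
```

```bash
python3 - <<'E'
from h import *
st(); c=tilt()
E
```

```text
t 10.45 tcp in board mm [-34.7   6.6  48.7] toolx deg 170.62 F board [-10.3   4.2  16. ]
-20 37 z [63.6 64.9 66.9]; -10 46 z [56.2 62.1 69.2]; 0 59 z [30.1 38.7 47.9]; 10 35 z [16.6 20.  24.7];
```

>>> jog_arm(
  deltas=[
    {"fingers": 1, "delta_pos": [-0.012, 0, -0.007], "yaw": 0},
    {"fingers": 1, "delta_pos": [-0.024, 0, -0.012], "yaw": 0},
    {"fingers": 1, "delta_pos": [-0.036, 0, -0.016], "yaw": 0},
    {"fingers": 1, "delta_pos": [-0.048, 0, -0.019], "yaw": 0},
    {"fingers": 1, "delta_pos": [-0.06, 0, -0.021], "yaw": 0},
    {"fingers": 1, "delta_pos": [-0.072, 0, -0.022], "yaw": 0},
  ],
)

```text
clock: 11.1
eef_pos: [0.5881, -0.005, 0.0576]
tool_rot: [0.081, 0.997, 0.018, 0.005]
ft_force: [-4.5, 4.5, 18.9]
grip_width: 0.0856
grasp_force: 9.5
```

```bash
python3 - <<'E'
from h import *
st(); c=tilt(); save(c,"s5.png",(190,130,390,280),3)
E
```

```text
t 11.1 tcp in board mm [-7.6  6.9 57.6] toolx deg 170.66 F board [-5.1  3.8 18.9]
10 95 z [67.2 68.8 70.9];
```

View pics/s5.png

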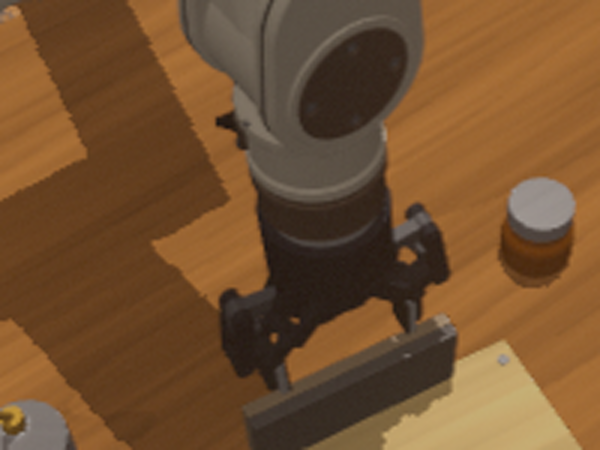

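The stone now stands on its long edge on the board, its top face running from crop (250,410) to (450,320) at z = 69 mm. I'll drag it past upright.

>>> jog_arm(
  deltas=[
    {"fingers": 1, "delta_pos": [-0.01, 0, -0.004], "yaw": 0},
    {"fingers": 1, "delta_pos": [-0.025, 0, -0.007], "yaw": 0},
    {"fingers": 1, "delta_pos": [-0.04, 0, -0.008], "yaw": 0},
    {"fingers": 1, "delta_pos": [-0.055, 0, -0.008], "yaw": 0},
    {"fingers": 1, "delta_pos": [-0.07, 0, -0.007], "yaw": 0},
  ],
)

```text
clock: 11.65
eef_pos: [0.6103, -0.0087, 0.0594]
tool_rot: [0.081, 0.997, 0.018, 0.006]
ft_force: [2.0, 4.2, 10.1]
grip_width: 0.0852
grasp_force: 5.1
```

```bash
python3 - <<'E'
from h import *
st(); c=tilt(); save(c,"s6.png",(190,130,390,280),3)
E
```

```text
t 11.65 tcp in board mm [14.9  6.7 59.4] toolx deg 170.69 F board [ 1.3  4.4 10.1]
30 102 z [63.5 66.6 68.5];
```

View pics/s6.png

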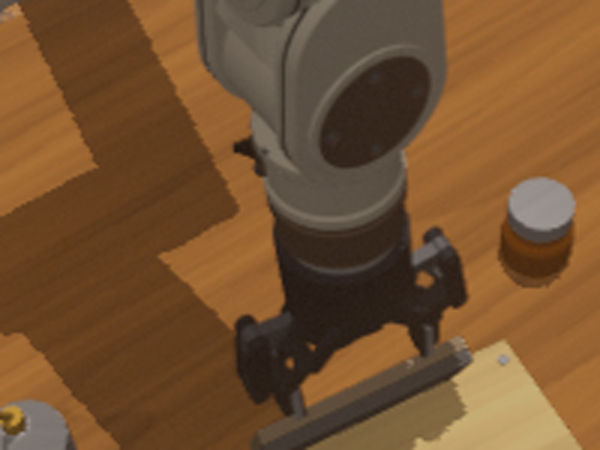

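The stone leans past upright with its top edge at x = 33 mm, so a little more will carry it over.

>>> jog_arm(
  deltas=[
    {"fingers": 1, "delta_pos": [-0.015, 0, 0.003], "yaw": 0},
    {"fingers": 1, "delta_pos": [-0.03, 0, 0.008], "yaw": 0},
    {"fingers": 1, "delta_pos": [-0.045, 0, 0.012], "yaw": 0},
    {"fingers": 1, "delta_pos": [-0.045, 0, 0.012], "yaw": 0},
    {"fingers": 1, "delta_pos": [-0.045, 0, 0.012], "yaw": 0},
  ],
)

```text
clock: 12.2
eef_pos: [0.6253, -0.0113, 0.0561]
tool_rot: [0.081, 0.997, 0.017, 0.008]
ft_force: [5.2, 2.4, 8.6]
grip_width: 0.0856
grasp_force: 4.6
```

```bash
python3 - <<'E'
from h import *
st(); c=tilt(); save(c,"s7.png",(190,150,390,300),3)
go([-60,0,0])
E
```

```text
t 12.2 tcp in board mm [30.1  6.6 56.1] toolx deg 170.69 F board [4.7 3.2 8.6]
40 30 z [58.4 60.8 62.6]; 50 13 z [57.3 58.2 59.9]; 
t 12.25 tcp in board mm [30.   6.6 56.1] toolx deg 170.7 F board [3.6 2.7 8.8]
[-60, 0, 0] [0.2, -0.0004, -0.0026]
```

View pics/s7.png

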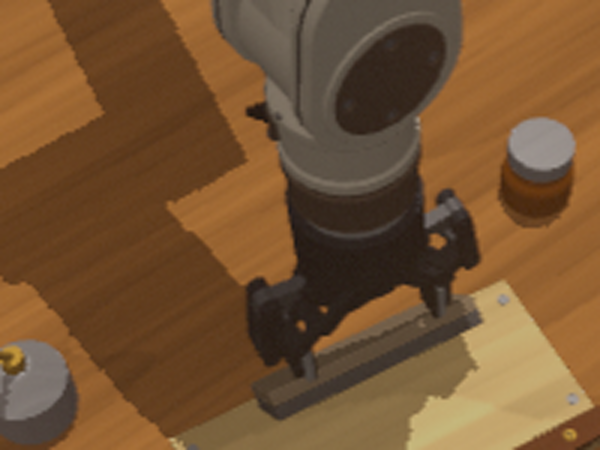

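The stone leans about 40° forward, its top edge from crop (265,395) to (475,315) held under the fingertips. I'll lower it further along the arc, then release it forward and up.

>>> jog_arm(
  deltas=[
    {"fingers": 1, "delta_pos": [-0.013, 0, 0.01], "yaw": 0},
    {"fingers": 1, "delta_pos": [-0.026, 0, 0.022], "yaw": 0},
    {"fingers": 1, "delta_pos": [-0.038, 0, 0.034], "yaw": 0},
    {"fingers": 1, "delta_pos": [-0.05, 0, 0.048], "yaw": 0},
    {"fingers": 1, "delta_pos": [-0.13, 0, -0.05], "yaw": 0},
    {"fingers": 1, "delta_pos": [-0.16, 0, -0.15], "yaw": 0},
    {"fingers": 1, "delta_pos": [-0.16, 0, -0.2], "yaw": 0},
    {"fingers": 1, "delta_pos": [-0.16, 0, -0.2], "yaw": 0},
  ],
)

```text
clock: 13.05
eef_pos: [0.6674, -0.0219, 0.1135]
tool_rot: [0.082, 0.996, 0.017, 0.003]
ft_force: [0.1, 0.7, -0.8]
grip_width: 0.0853
grasp_force: 0.0
```

```bash
python3 - <<'E'
from h import *
st(); c=tilt(); save(c,"s8.png",(170,150,410,330),3)
E
```

```text
t 13.05 tcp in board mm [ 73.3   2.8 113.5] toolx deg 170.6 F board [-0.   0.7 -0.8]
```

View pics/s8.png

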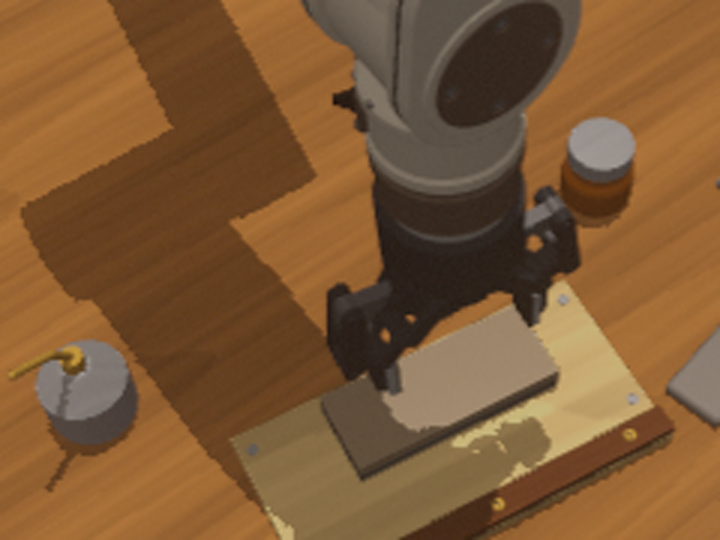

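The stone now lies on the board, pale side up, with corners near crop (325,405), (360,475), (555,380) and (510,310). Next I'll measure it and move behind it.

```bash
cat >> h.py <<'E'
def loc():
    c,W=cam("scene"); Q=((W.reshape(-1,3)-F0)@B)*1000; hsv=cv2.cvtColor(c["image"],cv2.COLOR_RGB2HSV).reshape(-1,3)
    m=(Q[:,0]>-40)&(Q[:,0]<130)&(abs(Q[:,1])<120)&(Q[:,2]>24)&(Q[:,2]<35)
    P=Q[m]; print(len(P),cv2.minAreaRect(P[:,:2].astype(np.float32)),P[:,2].mean())
    print(cv2.boxPoints(cv2.minAreaRect(P[:,:2].astype(np.float32))).round(1).tolist())
    return c,Q
E
python3 - <<'E'
from h import *
loc()
goto([-60,5,113],[-60,5,60],[-45,5,3],[-45,5,3])
E
```

```text
1974 ((43.37277603149414, 7.412139892578125), (150.35064697265625, 61.97254180908203), 89.35469055175781) 28.766907727973436
[[11.5, -67.4000015258789], [73.5, -68.0999984741211], [75.19999694824219, 82.19999694824219], [13.199999809265137, 82.9000015258789]]
t 13.15 tcp in board mm [ 70.7   2.7 110.2] toolx deg 170.61 F board [-0.5 -0.2 -1.6]
[-60, 5, 113] [0.4357, 0.0061, -0.0076]
[-60, 5, 60] [0.435, 0.0003, 0.169]
[-45, 5, 3] [0.3844, -0.0058, 0.3587]
[-45, 5, 3] [0.3844, -0.0058, 0.3587]
```

>>> jog_arm(
  deltas=[
    {"fingers": 1, "delta_pos": [0.15, 0, 0], "yaw": 0},
    {"fingers": 1, "delta_pos": [0.3, 0, 0], "yaw": 0},
    {"fingers": 1, "delta_pos": [0.4, 0, 0], "yaw": 0},
    {"fingers": 1, "delta_pos": [0.4, 0, 0.15], "yaw": 0},
    {"fingers": 1, "delta_pos": [0.385, -0.003, 0.28], "yaw": 0},
    {"fingers": 1, "delta_pos": [0.36, -0.006, 0.34], "yaw": 0},
    {"fingers": 1, "delta_pos": [0.34, -0.006, 0.355], "yaw": 0},
    {"fingers": 1, "delta_pos": [0.34, -0.006, 0.355], "yaw": 0},
  ],
)

```text
clock: 13.95
eef_pos: [0.5638, -0.0031, 0.0034]
tool_rot: [0.082, 0.997, 0.017, -0.001]
ft_force: [0.2, 0.7, 0.1]
grip_width: 0.0853
grasp_force: 0.0
```

```bash
python3 - <<'E'
from h import *
loc()
goto([47,6,4])
E
```

```text
2113 ((17.281246185302734, 7.373687744140625), (113.6583480834961, 150.45257568359375), 0.09102272242307663) 28.775350608996288
[[-39.70000076293945, 82.5], [-39.400001525878906, -67.9000015258789], [74.19999694824219, -67.80000305175781], [74.0, 82.69999694824219]]
t 14.0 tcp in board mm [-31.2   5.    4.6] toolx deg 170.62 F board [-0.2  0.   0.5]
[47, 6, 4] [-0.2607, 0.0044, 0.0011]
```

>>> jog_arm(
  deltas=[
    {"fingers": 1, "delta_pos": [-0.03, 0, 0], "yaw": 0},
    {"fingers": 1, "delta_pos": [-0.06, 0, 0], "yaw": 0},
    {"fingers": 1, "delta_pos": [-0.09, 0, 0], "yaw": 0},
    {"fingers": 1, "delta_pos": [-0.11, 0.001, 0], "yaw": 0},
    {"fingers": 1, "delta_pos": [-0.13, 0.001, 0], "yaw": 0},
    {"fingers": 1, "delta_pos": [-0.15, 0.002, 0], "yaw": 0},
    {"fingers": 1, "delta_pos": [-0.17, 0.003, 0], "yaw": 0},
    {"fingers": 1, "delta_pos": [-0.19, 0.003, 0], "yaw": 0},
    {"fingers": 1, "delta_pos": [-0.21, 0.004, 0], "yaw": 0},
    {"fingers": 1, "delta_pos": [-0.23, 0.004, 0], "yaw": 0},
    {"fingers": 1, "delta_pos": [-0.24, 0.004, 0], "yaw": 0},
    {"fingers": 1, "delta_pos": [-0.25, 0.004, 0], "yaw": 0},
  ],
)

```text
clock: 15.2
eef_pos: [0.6374, -0.0139, 0.0047]
tool_rot: [0.082, 0.997, 0.017, -0.001]
ft_force: [-5.8, 0.7, 3.7]
grip_width: 0.0854
grasp_force: 2.8
```

>>> jog_arm(
  deltas=[
    {"fingers": 1, "delta_pos": [-0.006, 0, 0], "yaw": 0},
    {"fingers": 1, "delta_pos": [-0.012, 0, 0], "yaw": 0},
    {"fingers": 1, "delta_pos": [-0.012, 0, 0], "yaw": 0},
  ],
)

```text
clock: 15.5
eef_pos: [0.6418, -0.0146, 0.0047]
tool_rot: [0.082, 0.997, 0.017, -0.001]
ft_force: [-5.0, 0.7, 2.7]
grip_width: 0.0857
grasp_force: 2.2
```

>>> jog_arm(
  deltas=[
    {"fingers": 1, "delta_pos": [-0.005, 0, 0], "yaw": 0},
    {"fingers": 1, "delta_pos": [-0.01, 0, 0], "yaw": 0},
    {"fingers": 1, "delta_pos": [-0.01, 0, 0], "yaw": 0},
  ],
)

```text
clock: 15.8
eef_pos: [0.6452, -0.0152, 0.0047]
tool_rot: [0.082, 0.997, 0.017, 0.0]
ft_force: [-3.8, 1.8, 2.5]
grip_width: 0.0852
grasp_force: 2.0
```

```bash
python3 - <<'E'
from h import *
st()
E
```

```text
t 15.8 tcp in board mm [50.4  5.9  4.7] toolx deg 170.63 F board [-4.1  1.2  2.5]
```

>>> jog_arm(
  deltas=[
    {"fingers": 1, "delta_pos": [-0.006, 0, 0], "yaw": 0},
    {"fingers": 1, "delta_pos": [-0.012, 0, 0], "yaw": 0},
    {"fingers": 1, "delta_pos": [-0.012, 0, 0], "yaw": 0},
  ],
)

```text
clock: 16.1
eef_pos: [0.6457, -0.0153, 0.0046]
tool_rot: [0.081, 0.997, 0.017, -0.003]
ft_force: [-11.3, 1.7, 7.5]
grip_width: 0.0854
grasp_force: 5.8
```

>>> jog_arm(
  deltas=[
    {"fingers": 1, "delta_pos": [-0.006, 0, 0], "yaw": 0},
    {"fingers": 1, "delta_pos": [-0.012, 0, 0], "yaw": 0},
    {"fingers": 1, "delta_pos": [-0.012, 0, 0], "yaw": 0},
  ],
)

```text
clock: 16.4
eef_pos: [0.6457, -0.0154, 0.0046]
tool_rot: [0.081, 0.997, 0.017, -0.006]
ft_force: [-20.1, 1.3, 14.1]
grip_width: 0.0856
grasp_force: 10.0
```

```bash
python3 - <<'E'
from h import *
st()
E
```

```text
t 16.4 tcp in board mm [51.   5.7  4.6] toolx deg 170.7 F board [-20.1  -1.9  14.1]
```

The stone is firm against the stop. I'll retreat straight back, then up, and inspect.

>>> jog_arm(
  deltas=[
    {"fingers": 1, "delta_pos": [0.05, 0, 0], "yaw": 0},
    {"fingers": 1, "delta_pos": [0.15, 0, 0], "yaw": 0},
    {"fingers": 1, "delta_pos": [0.25, 0, -0.1], "yaw": 0},
    {"fingers": 1, "delta_pos": [0.4, 0, -0.25], "yaw": 0},
    {"fingers": 1, "delta_pos": [0.55, 0, -0.4], "yaw": 0},
    {"fingers": 1, "delta_pos": [0.7, 0, -0.5], "yaw": 0},
    {"fingers": 1, "delta_pos": [0.8, 0, -0.5], "yaw": 0},
    {"fingers": 1, "delta_pos": [0.8, 0, -0.5], "yaw": 0},
  ],
)

```text
clock: 17.2
eef_pos: [0.413, 0.018, 0.1577]
tool_rot: [0.081, 0.997, 0.017, 0.002]
ft_force: [1.1, -0.5, -0.3]
grip_width: 0.0856
grasp_force: 0.0
```

```bash
python3 - <<'E'
from h import *
st()
c,Q=loc(); P=Q
c,W=cam("top"); save(c,"t3.png",(200,140,500,330),2.6)
Q=((W-F0)@B)*1000
# gap check: along board x rows near each end, depth & brightness profile
hsv=cv2.cvtColor(c["image"],cv2.COLOR_RGB2HSV)
m=(Q[...,2]>24)&(Q[...,2]<36)&(Q[...,0]>20)&(Q[...,0]<140)&(abs(Q[...,1])<115)
print("top",cv2.minAreaRect(Q[m][:,:2].astype(np.float32)))
for y in (-55,0,70):
    k=(abs(Q[...,1]-y)<4)&m; print(y,Q[k][:,0].min().round(1),Q[k][:,0].max().round(1))
st_=(Q[...,2]>15)&(Q[...,2]<22)&(Q[...,0]>100)&(Q[...,0]<150)
for y in (-110,-55,0,70,100):
    k=(abs(Q[...,1]-y)<4)&st_; print("stop",y,Q[k][:,0].min().round(1),Q[k][:,0].max().round(1))
W0=np.load("top0.npy")
for n,(u0,v0,u1,v1),zz in [("jar",(210,235,262,285),.03),("can",(425,270,475,320),.03),("slip",(220,155,278,195),.005),("guide",(435,195,485,230),.006)]:
    f=lambda V:(lambda s:s[s[:,2]>zz].mean(0).round(4))(V[v0:v1,u0:u1].reshape(-1,3))
    print(n,f(W0),f(W))
E
```

```text
t 17.2 tcp in board mm [-184.1    1.7  157.7] toolx deg 170.65 F board [ 1.1 -0.3 -0.3]
2228 ((91.68790435791016, 7.8979644775390625), (150.29110717773438, 62.245994567871094), 89.67301940917969) 28.792040255264983
[[60.099998474121094, -67.0999984741211], [122.4000015258789, -67.4000015258789], [123.19999694824219, 82.9000015258789], [61.0, 83.19999694824219]]
top ((89.7152328491211, 8.051383972167969), (61.867286682128906, 149.89651489257812), 0.30269479751586914)
-55 59.3 119.0
0 59.2 119.0
70 59.4 119.2
stop -110 119.1 139.3
stop -55 122.8 140.0
stop 0 123.8 138.5
stop 70 122.7 139.3
stop 100 119.3 138.6
jar [0.5637 0.1867 0.0547] [0.5637 0.1866 0.0549]
can [ 0.4925 -0.195   0.0523] [ 0.4917 -0.193   0.0593]
slip [0.7342 0.1659 0.0104] [0.7339 0.1661 0.0105]
guide [ 0.6517 -0.2276  0.0198] [ 0.6516 -0.2276  0.0198]
```

View pics/t3.png

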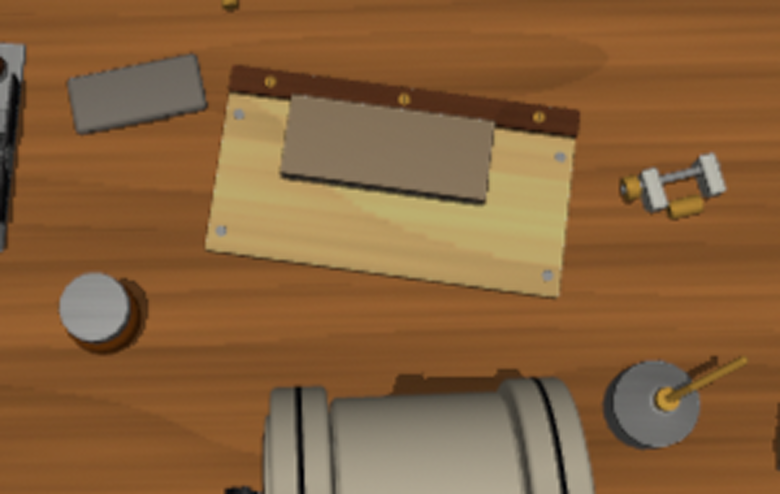

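The stone lies fine side up, flush along the stop from crop (290,97) to (493,122), with both ends on the board. Its far edge measures x = 119.0–119.2 mm against the stop's 119.1–119.3 mm, and the bystanders are undisturbed. I'll hand it in.

```bash
python3 -c "
from workcell import bot
print(bot.job_done())"
```

```text
the job is handed in; nothing more can be done
None
```

The stone was tipped over the board's front edge, now lies fine side up and square against the back stop with both ends on the board, the bystanders I could check hadn't moved, and the job was handed in at about 17 s.

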